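# Set the laminator's dial and start it

### The job

Start the office laminator at setting 5: with a fingertip, push the wing of its dial round clockwise, click by click, until it rests at setting 5 (off is the dot at the anticlockwise end stop, and each click clockwise from off is one setting), then press the larger of its two round keys fully down and let it come up again. Push the wing from one side at a time, never pinching it, and do not press the larger key before the dial is set. Leave the smaller key alone, and leave the things on and around the laminator standing where they are.

Things in the scene. Friction and masses are not known exactly. Their poses are not given: they have to be found in the camera images.
- laminator: White case, 160 (its x) by 380 (its y) by 70 mm high, fixed to the desk; origin under its centre, +x away from the robot at yaw 0. A feed table juts 34 mm out of its -x face, 30 mm up. On its flat top: the dial at (0, -100) mm, the large key at (-30, 140), the small key at (48, 140), a loose tape roll near (0, 45).
- dial_center (a point): On the dial's vertical axis, 91 mm above the desk. Black disc 96 mm across, top 79 mm above the desk, with one upright radial wing, grey with a white line: 14 mm thick, from 17 to 47 mm out from the axis, top 103 mm above the desk. Flat marks on the case, 54 to 70 mm from the axis, show the settings: a dot for off, then bars that get longer from 1 to 6.
- wing_tip (a point): Outer end of the wing, 47 mm from the dial's axis, 91 mm above the desk; the wing points from dial_center to here.
- dial (a joint): Dial angle, rad, growing clockwise seen from above; 0 is off (wing to the laminator's +y), a detent every 0.5236 (30 degrees): setting k at 0.5236 k, 3 towards the laminator's +x, 6 the stop. Starts at 0, 1, 2 or 3. Pushed past the crest half-way between settings it snaps to the next by itself; takes about 0.1 N m, 3 to 6 N on the wing.
- flank_back: Side cheek of the wing (27 by 4 by 21 mm) that faces anticlockwise: the one to push on to turn the dial clockwise. Origin at its foot, mid-length, 32 mm out from the dial's axis.
- flank_front: The opposite cheek, facing clockwise: the one to push on to turn the dial anticlockwise. Same size and origin place.
- start_key_top (a point): Centre of the top of the large key, which starts the machine: black, 28 mm across, in a grey collar 44 mm across and 12 mm high; top 92 mm above the desk when up.
- start_key (a joint): Travel of the large key, m: 0 up, 0.006 fully down (takes about 5 N); it springs back.
- small_key_top (a point): Centre of the top of the small key (reverse), 16 mm across, collar 32 mm across, top at the same height as the large one. To be left alone.
- small_key (a joint): Travel of the small key, m: 0 up, 0.006 fully down.
- tape_roll: Loose clear tape roll, 48 mm across, 18 mm high, on the laminator's top between dial and keys; origin under its centre.
- mug: White mug, 76 mm across, 90 mm high, beside the laminator's dial end; origin under its centre.
- pen_pot: Empty grey pen pot, 72 mm across, 95 mm high, beside the laminator's key end; origin under its centre.
- glue_stick: White glue stick standing behind the laminator, 28 mm across, 85 mm high; origin under its centre.
- drink_can: Red drink can behind the laminator, 66 mm across, 115 mm high; origin under its centre.
- stapler: Blue stapler, 130 by 36 by 52 mm, on the desk to the left; origin under its centre.
- eraser: White eraser, 45 by 22 by 12 mm, on the desk to the right; origin under its centre.

How it is judged:
By the outcome, as a careful person would: the job done as asked, in the order asked, and still so for the second after the job is handed in, with the robot touching nothing.
It also fails if it takes over 64 s, if anything falls off the work surface, if the arm or the gripper's body presses on something with over 40 N, if the wrist force passes 120 N, or if a joint passes its speed limit or range.

### The arm

A 6-joint arm with a two-finger parallel gripper is mounted at the origin on the work surface. World frame = base frame: x ahead of the robot, y to its left, z up, the work surface at z = 0. Lengths are in m, angles in rad, forces in N, time in s.
With the tool pointing down it reaches from about 0.425 to 0.95 m from the base axis. Payload 3.5 kg.
Tool frame: the origin (TCP) lies midway between the tips of the shut fingers; the grasp point (between the pads) lies 19 mm behind it; z points along the fingers, y is the line along which they close (so a half turn about z gives the same grasp; the last joint's range is limited). The gripper opens to 85 mm and grips with 20 to 120 N. Pads are 22 mm wide; open, the fingers measure 114 mm over their backs; the gripper's body (76 mm by 85 mm) begins 54 mm behind the grasp point. The pads swing forward as they close: fully open they stand 13 mm farther back than shut.
Start: joints at [-1.373, 0.286, 1.577, -0, 1.279, -0.15], TCP at [0.23, -0.635, 0.231] pointing down, gripper open.
Joint ranges: [-2.77, 2.77], [-0.9, 2.22], [0.21, 2.48], [-1.53, 4.67], [0.24, 2.81], [-2.84, 2.84]. Speed limits (rad/s): [2.79, 2.79, 3.14, 3.14, 3.14, 3.14].

### API

Orientations are given as a unit quaternion [x, y, z, w].
In Python, from plant import * gives the robot as it stands.
- The arm moves only by the tool move_arm, never from a script. Its argument "moves" is a list of rows, each a list of 3 entries, a list of its own where there are three numbers: the opening, from 0 (shut) to 1 (fully open), then the shift along the tool's x, y, z in m, then the turn, a rotation vector about the tool's x, y, z in rad. A call has exactly 10 rows; each row shifts and turns the commanded pose from where the row before left it, along the tool's axes as they then stand; what a row does not reach is not made up. A row lasts 1/12 s, in which the tool goes at most 41.7 mm and 7.16 degrees, less where a joint would pass 70% of its speed; a pose out of reach is approached as far as the arm can. A call is refused whole if a number of a shift passes 0.0417 or a number of a turn 0.125, either way. A call with a gripper value outside its range is refused whole. The fingers move at their own pace and stop on an object; "grip_force" is the grip in N (left out, the last holds). Time passes only in rows, so rows that do not move let the fingers close, or fill a call up. It gives the time, the measured TCP pose, the force, the opening and the grip force at its end, in the units of the state.
- get_state(): the state, without advancing time (a new reading comes with each control period).
- read_camera(name): name is "side" or "top" or "wrist"; returns the picture (384x512x3 uint8, red, green, blue); there is no depth.
- camera_params(name): a dict with "fx", "fy", "cx", "cy" (pixels), "rvec" (rotation vector, rad) and "tvec" (3), from world to camera coordinates, as OpenCV has them; the wrist camera has in their place "tool_from_camera" (4x4, takes a point from camera to tool coordinates, whose origin is the TCP and whose axes are the flange's). Camera axes: x right, y down, z forward; pixel columns grow to the right and rows downward; lengths in m; the calibration is good to about 2 mm. The wrist camera is an equidistant fisheye: a pixel r from the principal point sees the ray r / f radians off the axis. A picture is of the moment at which its call begins: read the wrist's pose just before it. camera_params takes no time and is no camera call.
- sign_off(): hands the job in; it is judged then, once.
The state is a dict: "time": time; "qpos": joint angles; "dq": joint speeds; "joint_efforts": joint torques, N m; "eef_pos": TCP position; "tcp_rot": TCP orientation; "contact_force": force on the tool from outside, world axes, zero at the start; "wrist_torque": the same for the moment, N m; "opening": opening from 0.0 (shut) to 1.0 (fully open); "finger_force": force on a finger pad.
Only numpy, scipy, OpenCV 4.12 (cv2) and the standard library are available. Lean on these libraries where they do the work, as an engineer would, in place of code of your own. Each camera call takes 0.05 s, during which the arm holds its last target. There are 200 camera calls.

## Working session

There is one attempt and no reset: what is moved stays moved. The work goes in short steps, Python scripts to look and compute and a tool call to move; the robot and the scene stay as the last step left them, time stands still between calls to the robot, and variables do not carry over. Pictures are saved under pics/ and viewed, at most 10 in all, crops included, and the job is handed in when it is done.

Besides the shell and the picture viewer there is one more tool, called after "Emit:" as name(argument=value, ...) on one line, values as JSON. move_arm: Moves the arm, as the interface text tells. Its arguments: {"type":"object","properties":{"moves":{"type":"array"},"grip_force":{"type":"number"}},"required":["moves"]}

```bash
mkdir -p pics; ls; python3 - <<'E'
from plant import *
import cv2,numpy as np
s=get_state();print({k:np.round(v,3) for k,v in s.items()})
for n in("top","side"):
    im=read_camera(n);cv2.imwrite(f"pics/{n}0.png",im[:,:,::-1]);p=camera_params(n)
    R=cv2.Rodrigues(np.array(p["rvec"],float))[0];print(n,p,"C",-R.T@p["tvec"])
print(camera_params("wrist"))
E
```

```text
pics
{'time': np.float64(0.0), 'qpos': array([-1.373,  0.287,  1.578,  0.   ,  1.279, -0.15 ]), 'dq': array([-0.001,  0.001,  0.   , -0.   ,  0.002, -0.001]), 'joint_efforts': array([ 2.0000e-03, -4.0598e+01, -2.9262e+01, -0.0000e+00,  6.0000e-03,
        0.0000e+00]), 'eef_pos': array([ 0.23 , -0.634,  0.23 ]), 'tcp_rot': array([ 0.985,  0.173, -0.   , -0.001]), 'contact_force': array([-0.407,  0.011, -0.307]), 'wrist_torque': array([0.006, 0.012, 0.021]), 'finger_force': np.float64(0.0), 'opening': np.float64(0.996)}
top {'fx': 347.4133065560206, 'fy': 347.4133065560206, 'cx': 254.0773858709663, 'cy': 187.8727692592716, 'rvec': array([ 2.16858222, -2.10934576,  0.21925504]), 'tvec': array([-0.0070336 ,  0.52793203,  0.94218418])} C [0.35148196 0.03023029 1.02079346]
side {'fx': 363.46838798563925, 'fy': 363.46838798563925, 'cx': 250.8425429556777, 'cy': 196.33289452087394, 'rvec': array([ 0.08390788, -2.76300521,  1.43947278]), 'tvec': array([0.54636976, 0.06949919, 1.01085252])} C [0.5004103  0.81963742 0.63478887]
{'fx': 297.3186396354542, 'fy': 297.3186396354542, 'cx': 253.38014560586817, 'cy': 192.969877320333, 'tool_from_camera': array([[-7.91388080e-04, -9.51743602e-01, -3.06893287e-01,
         7.83106361e-02],
       [ 9.99998952e-01, -1.12516600e-03,  9.10682308e-04,
         1.09593937e-03],
       [-1.21204195e-03, -3.06892244e-01,  9.51743496e-01,
        -1.42475892e-01],
       [ 0.00000000e+00,  0.00000000e+00,  0.00000000e+00,
         1.00000000e+00]])}
```

View pics/top0.png

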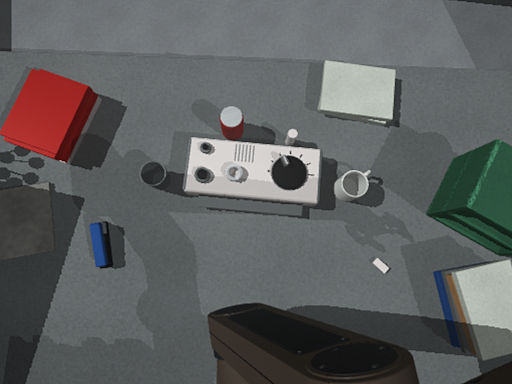

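View pics/side0.png

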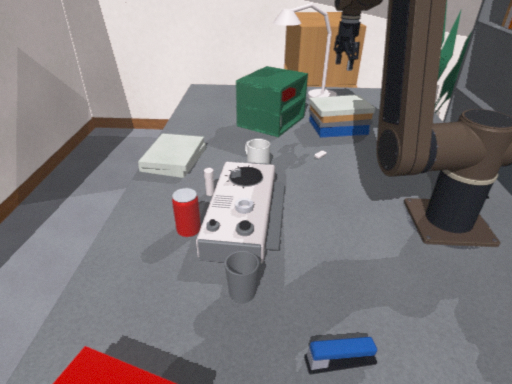

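The top view shows the laminator centred near (253,170), the dial at (290,172) with its wing toward (281,158), the large key at (204,174) and the small one at (207,147). The mug is at (352,186), the pot at (153,173) and the tape at (235,173). The side view shows the dial at (246,176) and the large key at (245,228).

```bash
cat > h.py <<'E'
import cv2,numpy as np
from plant import *
from scipy.spatial.transform import Rotation as Ro
def ray(n,uv):
    p=camera_params(n);R=cv2.Rodrigues(np.array(p["rvec"],float))[0]
    d=R.T@np.array([(uv[0]-p["cx"])/p["fx"],(uv[1]-p["cy"])/p["fy"],1]);return -R.T@p["tvec"],d
def onz(n,uv,z):
    C,d=ray(n,uv);return (C+d*(z-C[2])/d[2])
def two(a,b):
    (A,u),(B,v)=ray("top",a),ray("side",b);u=u/np.linalg.norm(u);v=v/np.linalg.norm(v)
    s=np.linalg.lstsq(np.c_[u,-v],B-A,rcond=None)[0];P,Q=A+s[0]*u,B+s[1]*v;return (P+Q)/2,np.linalg.norm(P-Q)
def wray(st,uv):
    p=camera_params("wrist");T=np.array(p["tool_from_camera"]);d=np.array([uv[0]-p["cx"],uv[1]-p["cy"]]);r=np.linalg.norm(d);th=r/p["fx"]
    c=np.r_[d/r*np.sin(th),np.cos(th)];R=Ro.from_quat(st["tcp_rot"]).as_matrix()
    return np.array(st["eef_pos"])+R@T[:3,3],R@T[:3,:3]@c
def wz(st,uv,z):
    C,d=wray(st,uv);return C+d*(z-C[2])/d[2]
E
python3 - <<'E'
from h import *
t=cv2.imread("pics/top0.png");s=cv2.imread("pics/side0.png")
def blobs(im,box,thr=45):
    x0,y0,x1,y1=box;m=(im[y0:y1,x0:x1].max(2)<thr).astype(np.uint8)
    n,l,st,c=cv2.connectedComponentsWithStats(m)
    return [(c[i]+[x0,y0],st[i,4],st[i,:4]+[x0,y0,0,0]) for i in range(1,n) if st[i,4]>15]
for r in blobs(t,(190,140,315,198)):print("top",r,onz("top",r[0],.079),onz("top",r[0],.092))
for r in blobs(s,(200,165,272,240)):print("side",r,onz("side",r[0],.079),onz("side",r[0],.092))
m=(t[120:215,175:330].min(2)>120).astype(np.uint8)
c=max(cv2.findContours(m,0,2)[0],key=cv2.contourArea)+[175,120];b=cv2.minAreaRect(c);print(b)
for q in cv2.boxPoints(b):print(q,onz("top",q,.07))
a=cv2.resize(t[125:210,180:375],None,fx=4,fy=4,interpolation=2);cv2.imwrite("pics/c1.png",a)
E
```

```text
top (array([204.90909091, 146.68181818]), np.int32(22), array([203, 144,   5,   6])) [0.6353755  0.14916941 0.079     ] [0.63145679 0.14752764 0.092     ]
top (array([289.34116193, 173.29666255]), np.int32(809), array([272, 156,  34,  34])) [ 0.56639447 -0.08883672  0.079     ] [ 0.56342794 -0.08719319  0.092     ]
top (array([201.84285714, 173.87142857]), np.int32(70), array([198, 170,   9,   9])) [0.55714033 0.1536885  0.079     ] [0.55430153 0.15198435 0.092     ]
((252.5819549560547, 169.59835815429688), (133.08753967285156, 54.864662170410156), 5.194429397583008)
[183.82785 190.89343] [0.50948096 0.20191625 0.07      ]
[188.79507 136.25409] [0.66730177 0.19747603 0.07      ]
[321.33606 148.30328] [ 0.64444967 -0.18110418  0.07      ]
[316.36884 202.94263] [ 0.48657316 -0.16577108  0.07      ]
```

View pics/c1.png

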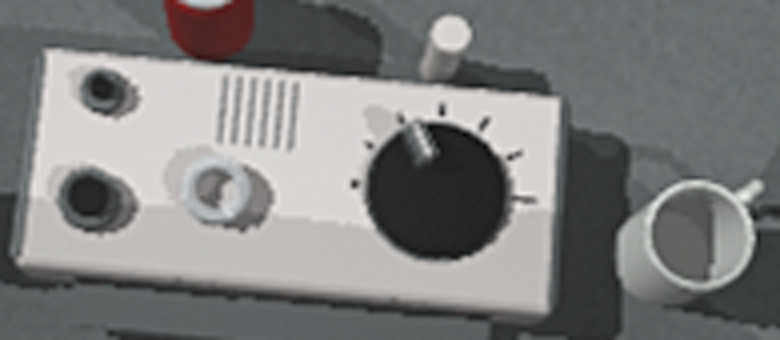

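Wing at (415,130) in the crop, one mark before the mark straight up (442,108), so the dial reads setting 2. It needs three clicks. Dial ≈ (0.568,-0.088), yaw ≈ -4°. I'll approach with the fingers shut.

Emit:
move_arm(moves=[[0,[0.0267,-0.0217,0],[0,0,0]],[0,[0.0267,-0.0217,0],[0,0,0]],[0,[0.0267,-0.0217,0],[0,0,0]],[0,[0.0267,-0.0217,0],[0,0,0]],[0,[0.0267,-0.0217,0],[0,0,0]],[0,[0.0267,-0.0217,0],[0,0,0]],[0,[0.0267,-0.0217,0],[0,0,0]],[0,[0.0267,-0.0217,0],[0,0,0]],[0,[0.0267,-0.0217,0],[0,0,0]],[0,[0.0267,-0.0217,0],[0,0,0]]], grip_force=30)

```text
time: 0.93
eef_pos: [0.4075, -0.3377, 0.2308]
tcp_rot: [0.985, 0.173, -0.0, -0.0]
contact_force: [0.9, -0.1, 0.6]
opening: 0.002
finger_force: 0.0
```

Emit:
move_arm(moves=[[0,[0.0267,-0.0217,0],[0,0,0]],[0,[0.0267,-0.0217,0],[0,0,0]],[0,[0.0267,-0.0217,0],[0,0,0]],[0,[0.0267,-0.0217,0],[0,0,0]],[0,[0.0267,-0.0217,0],[0,0,0]],[0,[0.0267,-0.0217,0],[0,0,0]],[0,[0.0267,-0.0217,0],[0,0,0]],[0,[0.0267,-0.0217,0],[0,0,0]],[0,[0.0267,-0.0217,0],[0,0,0]],[0,[0.0267,-0.0217,0],[0,0,0]]])

```text
time: 1.77
eef_pos: [0.5845, -0.0428, 0.2308]
tcp_rot: [0.985, 0.173, -0.0, -0.0]
contact_force: [-0.1, -0.3, -0.9]
opening: -0.0
finger_force: 0.0
```

Emit:
move_arm(moves=[[0,[0,0,0],[0,0,-0.12]],[0,[0,0,0],[0,0,-0.12]],[0,[0,0,0],[0,0,-0.12]],[0,[0,0,0],[0,0,-0.12]],[0,[0,0,0],[0,0,-0.12]],[0,[0,0,0],[0,0,-0.12]],[0,[0,0,0],[0,0,-0.12]],[0,[0,0,0],[0,0,-0.12]],[0,[0,0,0],[0,0,-0.12]],[0,[0,0,0],[0,0,-0.12]]])

```text
time: 2.6
eef_pos: [0.5838, -0.0445, 0.2306]
tcp_rot: [0.713, 0.701, -0.0, -0.001]
contact_force: [1.1, -0.1, 0.4]
opening: 0.001
finger_force: 0.0
```

Emit:
move_arm(moves=[[0,[0,0,0],[0,0,-0.12]],[0,[0,0,0],[0,0,-0.12]],[0,[0,0,0],[0,0,-0.12]],[0,[0,0,0],[0,0,-0.12]],[0,[0,0,0],[0,0,0]],[0,[0,0,0],[0,0,0]],[0,[0,0,0],[0,0,0]],[0,[0,0,0],[0,0,0]],[0,[0,0,0],[0,0,0]],[0,[0,0,0],[0,0,0]]])

```text
time: 3.43
eef_pos: [0.5842, -0.0446, 0.2313]
tcp_rot: [0.529, 0.849, -0.0, -0.0]
contact_force: [-0.5, -0.2, 0.6]
opening: 0.001
finger_force: 0.0
```

```bash
python3 - <<'E'
from h import *
import json
s=get_state();im=read_camera("wrist");cv2.imwrite("pics/w1.png",im[:,:,::-1])
json.dump({k:np.array(s[k]).tolist() for k in("eef_pos","tcp_rot")},open("w1.json","w"))
print(s["time"],s["eef_pos"],Ro.from_quat(s["tcp_rot"]).as_matrix().round(3),s["qpos"],s["opening"])
E
```

```text
3.4333 [ 0.58416535 -0.0445541   0.23129455] [[-0.441  0.898 -0.   ]
 [ 0.898  0.441 -0.   ]
 [ 0.    -0.    -1.   ]] [-2.49199905e-01  9.18095956e-02  1.80121527e+00 -2.50073004e-05
  1.24863462e+00 -7.05437913e-01] 0.0007327972672365289
```

View pics/w1.png

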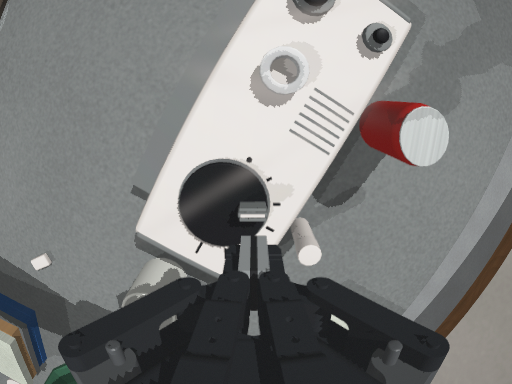

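The wrist view shows the dial at (224,202), the wing at (252,212) with the fingertips at (255,240), the off dot at (249,159), and the keys at (313,5) and (377,38). Next I'll fit the dial circle and wing.

```bash
python3 - <<'E'
from h import *
import json
from scipy.optimize import least_squares
s=json.load(open("w1.json"));im=cv2.imread("pics/w1.png")
g=im.max(2)
m=(g<70).astype(np.uint8); m[240:]=0; m[:,275:]=0;m[:,:170]=0;m[:165]*=1
n,l,st,c=cv2.connectedComponentsWithStats(m);i=1+st[1:,4].argmax();print(st[i],c[i])
cn=max(cv2.findContours((l==i).astype(np.uint8),0,1)[0],key=cv2.contourArea)[:,0]
P=np.array([wz(s,p,.079)[:2] for p in cn if p[0]<232 and p[1]<236 or (p[1]<195)])
f=lambda q:np.hypot(*(P-q[:2]).T)-q[2]
r=least_squares(f,[.568,-.088,.048],loss="soft_l1",f_scale=.001);print("dial",r.x,np.median(abs(f(r.x))))
d=r.x[:2]
for nm,uv,z in [("dot",(249.5,159.5),.07),("b1",(269,179.5),.07),("b2",(277,204.5),.07),("b3",(270,228.5),.07),("wing far l",(239,203),.103),("wing far r",(266,203),.103),("near l",(240,220),.103),("near r",(266,220),.103)]:
    w=wz(s,uv,z)[:2]-d;print(nm,w.round(4),np.hypot(*w).round(4),np.degrees(np.arctan2(w[1],w[0])).round(1))
for nm,uv in [("small",(380,36))]:print(nm,wz(s,uv,.092))
E
python3 - <<'E'
import cv2
im=cv2.imread("pics/w1.png");cv2.imwrite("pics/w1c.png",cv2.resize(im[145:265,170:310],None,fx=5,fy=5,interpolation=2)[:600])
E
```

```text
[ 183  178   85   62 2931] [226.53770044 213.81337427]
dial [ 0.63407298 -0.13170806  0.0928895 ] 0.0018198959269647014
dot [-0.061   0.0994] 0.1166 121.5
b1 [-0.033  0.089] 0.0949 110.3
b2 [-0.0123  0.0677] 0.0688 100.3
b3 [-0.006   0.0388] 0.0392 98.8
wing far l [-0.054   0.0626] 0.0826 130.8
wing far r [-0.0305  0.0741] 0.0801 112.4
near l [-0.0455  0.0468] 0.0652 134.2
near r [-0.0224  0.0581] 0.0623 111.1
small [0.63012578 0.14349197 0.092     ]
```

View pics/w1c.png

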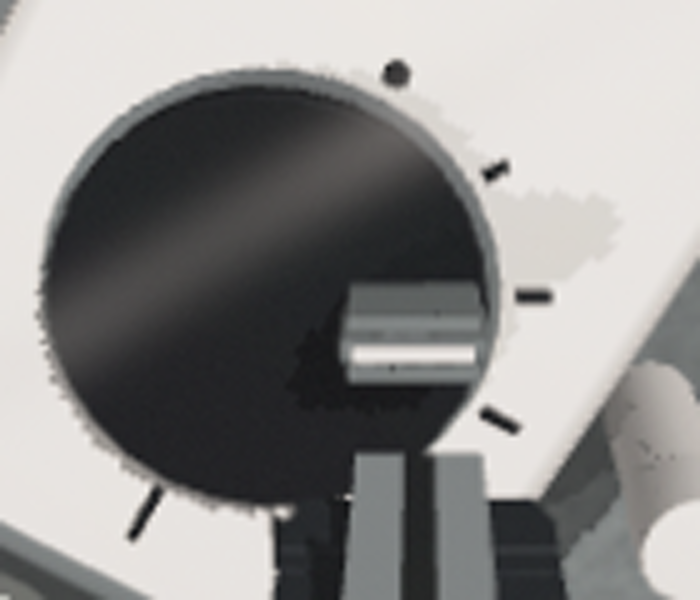

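The crop shows the black disc spanning x 45–487 and y 85–503. The wing top has its white line from (350,355) to (475,353), and the flank_back face is at y 285–315. The marks are the dot (397,73), bar 1 (496,170), bar 2 (534,297), bar 3 (500,420) and bar 6 (145,515).

```bash
python3 - <<'E'
from h import *
import json
from scipy.optimize import least_squares
s=json.load(open("w1.json"))
W=lambda p,z:wz(s,(p[0]/5+170-.4,p[1]/5+145-.4),z)[:2]
P=np.array([W(p,.079) for p in [(45,285),(265,86),(487,270),(117,142),(420,150),(250,503),(110,435)]])
f=lambda q:np.hypot(*(P-q[:2]).T)-q[2]
r=least_squares(f,[.568,-.088,.048]);print("dial",r.x,f(r.x));d=r.x[:2]
for nm,p,z in [("dot",(397,73),.07),("b1",(496,170),.07),("b2",(534,297),.07),("b3",(500,420),.07),("b6",(145,515),.07),("line in",(350,355),.103),("line out",(475,353),.103)]:
    w=W(p,z)-d;print(nm,w.round(4),np.hypot(*w).round(4),np.degrees(np.arctan2(w[1],w[0])).round(1))
E
```

```text
dial [ 0.5686092  -0.08817096  0.04751262] [ 5.36623926e-04  2.35948800e-04  1.01130827e-04 -5.39732160e-04
 -9.19660967e-05 -5.66475842e-05 -1.85357651e-04]
dot [0.0039 0.0559] 0.056 86.1
b1 [0.0318 0.0463] 0.0562 55.5
b2 [0.0523 0.0244] 0.0577 25.0
b3 [ 0.0591 -0.0051] 0.0593 -4.9
b6 [-0.0038 -0.0638] 0.0639 -93.4
line in [0.0176 0.0073] 0.0191 22.6
line out [0.0395 0.0185] 0.0436 25.1
```

Emit:
move_arm(moves=[[0,[0,0,0.036],[0,0,0]],[0,[0,0,0.036],[0,0,0]],[0,[0,0,0.036],[0,0,0]],[0,[0,0,0.02],[0,0,0]],[0,[0,0,0.015],[0,0,0]],[0,[-0.004,0,0],[0,0,0]],[0,[-0.004,0,0],[0,0,0]],[0,[-0.003,0,0],[0,0,0]],[0,[-0.001,0,0],[0,0,0]],[0,[0,0,0],[0,0,0]]])

```text
time: 4.32
eef_pos: [0.5909, -0.0561, 0.0903]
tcp_rot: [0.529, 0.849, 0.001, 0.002]
contact_force: [-0.1, -0.0, -0.8]
opening: -0.003
finger_force: 0.0
```

Emit:
move_arm(moves=[[0,[-0.0021,0.001,0],[0,0,0.06]],[0,[-0.0021,0.001,0],[0,0,0.06]],[0,[-0.0021,0.001,0],[0,0,0.06]],[0,[-0.0021,0.001,0],[0,0,0.06]],[0,[-0.0021,0.001,0],[0,0,0.06]],[0,[-0.0021,0.001,0],[0,0,0.06]],[0,[0,0,0],[0,0,0]],[0,[0,0,0],[0,0,0]],[0,[0,0,0],[0,0,0]],[0,[0,0,0],[0,0,0]]])

```text
time: 5.15
eef_pos: [0.599, -0.0654, 0.0886]
tcp_rot: [0.672, 0.741, 0.0, 0.0]
contact_force: [-0.5, 0.2, -0.4]
opening: -0.002
finger_force: 0.0
```

```bash
cat > look.py <<'E'
from h import *
import sys
s=get_state();d=np.array([.5686,-.0882]);R=Ro.from_quat(s["tcp_rot"]).as_matrix();v=np.r_[s["eef_pos"][:2]-d,0]
print(s["time"],s["eef_pos"].round(4),"rel tool x,y mm",(R.T@v)[:2]*1e3,"setting angle of tool",((90-4.3)-np.degrees(np.arctan2(R[1,1],R[0,1])))/30,s["contact_force"],s["wrist_torque"])
im=read_camera("wrist")[120:320,120:400]
t=read_camera("top")[125:210,180:375]
a=cv2.resize(im,(532,380));b=cv2.resize(t,(500,218),interpolation=2)
o=np.zeros((600,532,3),np.uint8);o[:380]=a;o[381:599,:500]=b;cv2.imwrite(sys.argv[1],o[:,:,::-1])
E
python3 look.py pics/a1.png
```

```text
5.15 [ 0.599  -0.0654  0.0886] rel tool x,y mm [19.6965802  32.45313083] setting angle of tool 2.6698262627992384 [-0.52555085  0.20124446 -0.38770273] [ 0.0506821   0.01589576 -0.00861435]
```

View pics/a1.png

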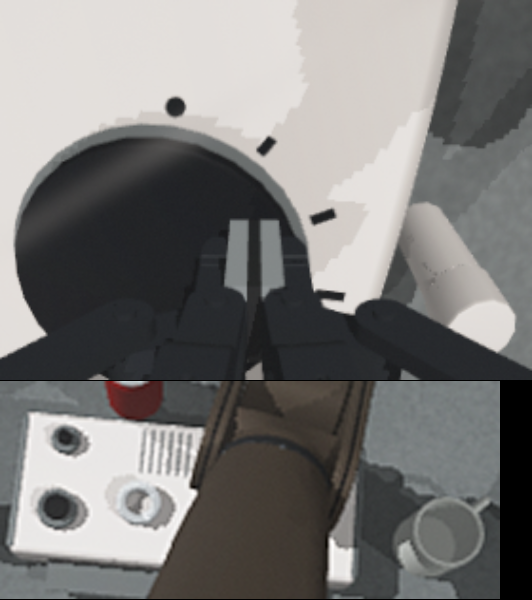

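The wing is hidden behind the fingers, which stand at (255,250), and no force shows, so it has probably clicked to 3. On to the next click, taking up the 1.7 mm lag.

Emit:
move_arm(moves=[[0,[-0.0017,0,0],[0,0,0]],[0,[-0.0021,0.001,0],[0,0,0.06]],[0,[-0.0021,0.001,0],[0,0,0.06]],[0,[-0.0021,0.001,0],[0,0,0.06]],[0,[-0.0021,0.001,0],[0,0,0.06]],[0,[-0.0021,0.001,0],[0,0,0.06]],[0,[-0.0021,0.001,0],[0,0,0.06]],[0,[-0.0021,0.001,0],[0,0,0.06]],[0,[-0.0021,0.001,0],[0,0,0.06]],[0,[0,0,0],[0,0,0]]])

```text
time: 6.08
eef_pos: [0.6052, -0.0849, 0.0883]
tcp_rot: [0.829, 0.559, -0.0, 0.0]
contact_force: [0.2, 0.4, 0.6]
opening: 0.001
finger_force: 0.0
```

Emit:
move_arm(moves=[[0,[-0.0021,0.001,0],[0,0,0.06]],[0,[0,0,0],[0,0,0]],[0,[0,0,0],[0,0,0]],[0,[0,0,0],[0,0,0]],[0,[0,0,0],[0,0,0]],[0,[0,0,0],[0,0,0]],[0,[0,0,0],[0,0,0]],[0,[0,0,0],[0,0,0]],[0,[0,0,0],[0,0,0]],[0,[0,0,0],[0,0,0]]])

```text
time: 6.92
eef_pos: [0.6053, -0.0869, 0.0883]
tcp_rot: [0.845, 0.535, 0.0, 0.0]
contact_force: [-0.1, -0.1, 0.3]
opening: 0.002
finger_force: 0.0
```

```bash
python3 look.py pics/a2.png
```

```text
6.9167 [ 0.6053 -0.0869  0.0883] rel tool x,y mm [16.92263837 32.56593047] setting angle of tool 3.702364219671064 [-0.13852182 -0.14153886  0.25684748] [-0.02424583 -0.03253338 -0.0234053 ]
```

```bash
python3 - <<'E'
from h import *
im=read_camera("side");cv2.imwrite("pics/s2.png",cv2.resize(im[150:260,190:300],None,fx=5,fy=5,interpolation=2)[:,:,::-1])
E
```

```text
(no output)
```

View pics/s2.png

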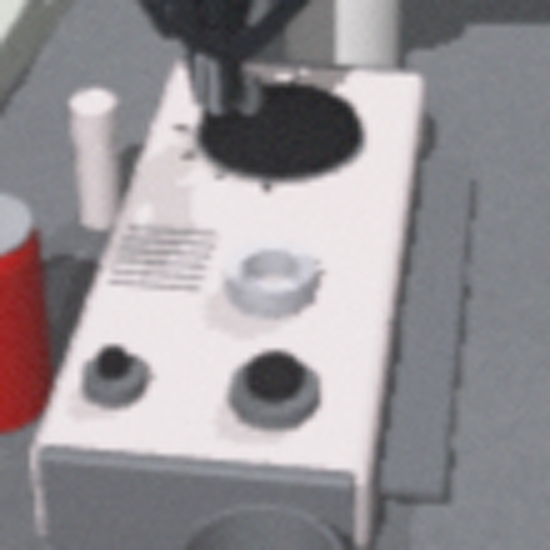

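The side view shows the fingers at (210,90) and the wing just ahead at (247,95), consistent with setting 4. The keys, tape, glue stick and can are undisturbed. Last click next.

Emit:
move_arm(moves=[[0,[-0.0018,0.001,0],[0,0,0.055]],[0,[-0.0018,0.001,0],[0,0,0.055]],[0,[-0.0018,0.001,0],[0,0,0.055]],[0,[-0.0018,0.001,0],[0,0,0.055]],[0,[-0.0018,0.001,0],[0,0,0.055]],[0,[-0.0018,0.001,0],[0,0,0.055]],[0,[-0.0018,0.001,0],[0,0,0.055]],[0,[-0.0018,0.001,0],[0,0,0.055]],[0,[-0.0018,0.001,0],[0,0,0.055]],[0,[0,0,0],[0,0,0]]])

```text
time: 7.9
eef_pos: [0.6024, -0.1052, 0.0883]
tcp_rot: [0.951, 0.311, -0.0, 0.0]
contact_force: [-0.7, -0.4, -0.2]
opening: 0.002
finger_force: 0.0
```

Emit:
move_arm(moves=[[0,[0,0,0],[0,0,0]],[0,[0,0,0],[0,0,0]],[0,[0,0,0],[0,0,0]],[0,[0,0,0],[0,0,0]],[0,[0.005,0,0],[0,0,0]],[0,[0.01,0,0],[0,0,0]],[0,[0.005,0,-0.025],[0,0,0]],[0,[0,0,-0.035],[0,0,0]],[0,[0,0,-0.035],[0,0,0]],[0,[0,0,-0.035],[0,0,0]]])

```text
time: 8.73
eef_pos: [0.619, -0.0924, 0.2195]
tcp_rot: [0.95, 0.312, -0.0, -0.0]
contact_force: [-0.1, -0.7, 0.5]
opening: -0.002
finger_force: 0.0
```

```bash
python3 look.py pics/a3.png
```

```text
8.7333 [ 0.619  -0.0924  0.2195] rel tool x,y mm [38.10925224 33.16998922] setting angle of tool 4.646635379196623 [-0.0882041  -0.65452349  0.52722113] [-0.02117577 -0.05536064  0.01825831]
```

View pics/a3.png

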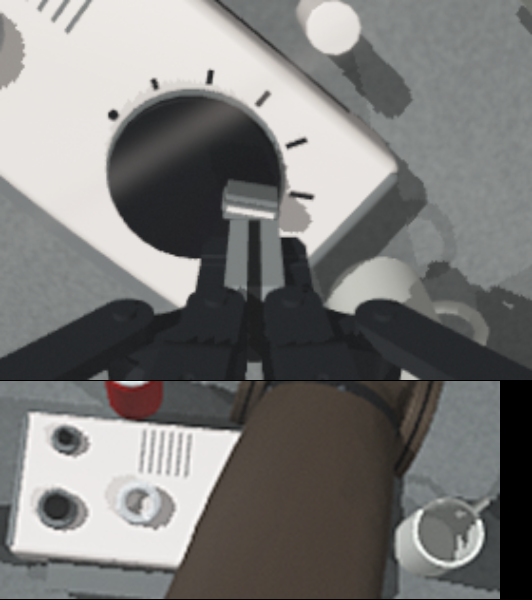

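The wing has its line from (226,208) to (277,214) and points at the fifth bar (302,195), with bar 6 hidden. I'll check the angle with numbers and work out the move to the large key.

```bash
python3 - <<'E'
from h import *
s=get_state();d=np.array([.5686,-.0882])
W=lambda p,z:wz(s,(p[0]/1.9+119.7,p[1]/1.9+119.7),z)[:2]
a,b=W((226,208),.103),W((277,214),.103)
for n,v in (("wing dir",b-a),("out",b-d),("mark5",W((302,195),.07)-d),("mark4",W((296,142),.07)-d)):print(n,v.round(4),(85.7-np.degrees(np.arctan2(v[1],v[0])))/30)
# large key: from geometry, top view, and two views (side blob at 5x crop (275,377))
y=np.radians(-4.3);R=np.array([[np.cos(y),-np.sin(y)],[np.sin(y),np.cos(y)]])
print("geom",d+R@[-.03,.24])
t=(202.2,174.1);sd=(275/5+190-.4,377/5+150-.4);print("top",onz("top",t,.092),"side",onz("side",sd,.092),two(t,sd))
k=d+R@[-.03,.24];Rt=Ro.from_quat(s["tcp_rot"]).as_matrix();print("delta tool to key",Rt.T@np.r_[k-s["eef_pos"][:2],0],Rt.round(3))
E
```

```text
wing dir [ 0.0128 -0.0235] 4.905445845209452
out [ 0.0246 -0.0457] 4.912233416978254
mark5 [ 0.0315 -0.0608] 4.94322125652869
mark4 [ 0.055  -0.0383] 4.018317394946538
geom [0.55667934 0.15337379]
top [0.55369496 0.15098208 0.092     ] side [0.55257334 0.162625   0.092     ] (array([0.55443505, 0.152137  , 0.08362649]), np.float64(0.0021248168723392354))
delta tool to key [ 0.09274565 -0.23845778 -0.00207713] [[ 0.806  0.592  0.015]
 [ 0.592 -0.806 -0.004]
 [ 0.009  0.012 -1.   ]]
```

Dial confirmed at 5. Moving above the large key.

Emit:
move_arm(moves=[[0,[0.0092,-0.0238,0],[0,0,0]],[0,[0.0092,-0.0238,0],[0,0,0]],[0,[0.0092,-0.0238,0],[0,0,0]],[0,[0.0092,-0.0238,0],[0,0,0]],[0,[0.0092,-0.0238,0],[0,0,0]],[0,[0.0092,-0.0238,0],[0,0,0]],[0,[0.0092,-0.0238,0],[0,0,0]],[0,[0.0092,-0.0238,0],[0,0,0]],[0,[0.0092,-0.0238,0],[0,0,0]],[0,[0.0092,-0.0238,0],[0,0,0]]])

```text
time: 9.67
eef_pos: [0.5516, 0.1549, 0.2178]
tcp_rot: [0.95, 0.311, -0.0, -0.0]
contact_force: [1.2, -0.8, 0.6]
opening: -0.0
finger_force: 0.0
```

Emit:
move_arm(moves=[[0,[0,0,0],[0,0,0]],[0,[0,0,0.02],[0,0,0]],[0,[0,0,0.02],[0,0,0]],[0,[0,0,0.02],[0,0,0]],[0,[0,0,0.02],[0,0,0]],[0,[0,0,0],[0,0,0]],[0,[0,0,0],[0,0,0]],[0,[0,0,0],[0,0,0]],[0,[0,0,0],[0,0,0]],[0,[0,0,0],[0,0,0]]])

```text
time: 10.5
eef_pos: [0.5531, 0.1532, 0.1401]
tcp_rot: [0.95, 0.311, 0.002, 0.0]
contact_force: [0.4, 0.0, -0.8]
opening: 0.001
finger_force: 0.0
```

```bash
python3 look.py pics/a4.png
```

```text
10.5 [0.5531 0.1532 0.1401] rel tool x,y mm [ 130.2971959  -203.83349583] setting angle of tool 4.648111512411219 [ 0.38434851  0.04423045 -0.77405395] [-0.04120088  0.00870455 -0.01762886]
```

View pics/a4.png

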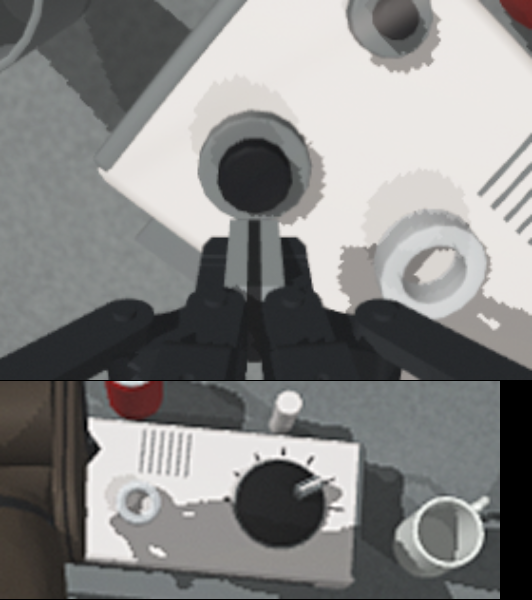

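The wrist view shows the large key's black top centred at (255,175). In the top view the wing (315,488) points at the fifth mark, and the mug and tape are in place.

```bash
python3 - <<'E'
from h import *
s=get_state();k=wz(s,(255/1.9+119.7,175/1.9+119.7),.092);R=Ro.from_quat(s["tcp_rot"]).as_matrix()
print(k,s["eef_pos"],(R.T@(k-s["eef_pos"])).round(4))
E
```

```text
[0.55614487 0.15380057 0.092     ] [0.55270627 0.1531792  0.13962269] [0.003  0.0015 0.0476]
```

Emit:
move_arm(moves=[[0,[0.003,0.0015,0.01],[0,0,0]],[0,[0,0,0.015],[0,0,0]],[0,[0,0,0.01],[0,0,0]],[0,[0,0,0.008],[0,0,0]],[0,[0,0,0.003],[0,0,0]],[0,[0,0,0.002],[0,0,0]],[0,[0,0,0.002],[0,0,0]],[0,[0,0,0.002],[0,0,0]],[0,[0,0,0],[0,0,0]],[0,[0,0,0],[0,0,0]]])

```text
time: 11.43
eef_pos: [0.5553, 0.1537, 0.0869]
tcp_rot: [0.95, 0.311, -0.0, -0.0]
contact_force: [-3.1, -0.1, 3.4]
opening: -0.0
finger_force: 2.1
```

Emit:
move_arm(moves=[[0,[0,0,0.001],[0,0,0]],[0,[0,0,0.001],[0,0,0]],[0,[0,0,0.001],[0,0,0]],[0,[0,0,0],[0,0,0]],[0,[0,0,0],[0,0,0]],[0,[0,0,0],[0,0,0]],[0,[0,0,0],[0,0,0]],[0,[0,0,0],[0,0,0]],[0,[0,0,0],[0,0,0]],[0,[0,0,0],[0,0,0]]])

```text
time: 12.27
eef_pos: [0.5556, 0.1538, 0.0859]
tcp_rot: [0.95, 0.311, -0.0, 0.0]
contact_force: [-7.7, -1.1, 13.3]
opening: 0.002
finger_force: 7.0
```

The key has bottomed: 13 N and z stalled at 0.0859. Releasing.

Emit:
move_arm(moves=[[0,[0,0,-0.004],[0,0,0]],[0,[0,0,-0.006],[0,0,0]],[0,[0,0,-0.01],[0,0,0]],[0,[0,0,-0.03],[0,0,0]],[0,[0,0,-0.03],[0,0,0]],[0,[0,0,-0.03],[0,0,0]],[0,[0,0,-0.02],[0,0,0]],[0,[0,0,0],[0,0,0]],[0,[0,0,0],[0,0,0]],[0,[0,0,0],[0,0,0]]])

```text
time: 13.1
eef_pos: [0.5548, 0.1536, 0.2121]
tcp_rot: [0.95, 0.311, -0.001, -0.0]
contact_force: [-0.7, 0.0, 0.2]
opening: -0.002
finger_force: 0.0
```

```bash
python3 look.py pics/a5.png
```

```text
13.1 [0.5548 0.1536 0.2121] rel tool x,y mm [ 131.8574222  -203.17644552] setting angle of tool 4.648282773121547 [-0.68206411  0.02277749  0.2471576 ] [-0.02792808  0.00967777  0.04946667]
```

View pics/a5.png

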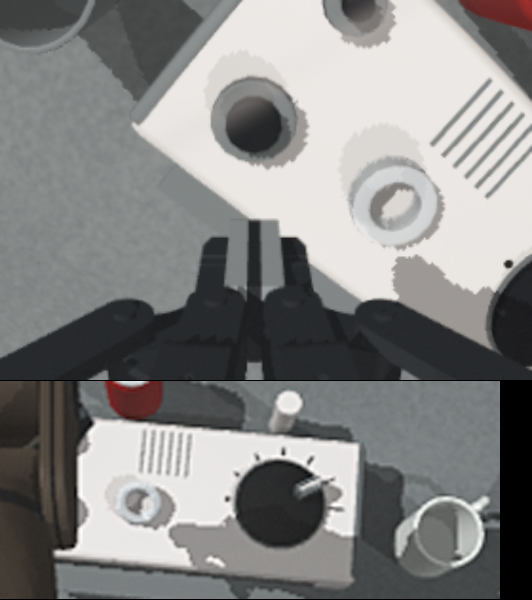

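The key is up again at (254,122), and the wing (315,488) still points at the fifth mark. Nothing else has moved, so I'm handing in.

```bash
python3 -c "
from plant import *
print(sign_off())"
```

```text
the job is handed in; nothing more can be done
None
```

The laminator dial was turned clockwise from setting 2 to setting 5, then the large key was pressed fully down and released; the job was handed in at about 13 s, with the small key untouched and nothing seen to have moved.

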